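Clamp a heat sink to its module in locking forceps, then release

ROBOT

A 7-joint arm with a two-finger parallel gripper is mounted at the origin on the work surface. World frame = base frame: x ahead of the robot, y to its left, z up, the work surface at z = 0. Lengths are in m, angles in rad, forces in N, time in s.
With the tool pointing down it reaches from about 0.4 to 0.85 m from the base axis. Payload 10.4 kg.
Tool frame: the origin (TCP) lies at the very end of the fingers, on their centre line; the grasp point (between the pads) lies r.pinch_z behind it (r.pinch_z is the distance from the TCP to the grasp point, in m); z points along the fingers, x is the direction in which the jaws open and shut, and the axes are right-handed (so a half turn about z gives the same grasp; the last joint's range is limited). The gripper opens to 87 mm and grips with 3 to 60 N. Pads are 19 mm wide; open, the fingers measure 117 mm over their backs; the gripper's body (75 mm by 190 mm) begins 51 mm behind the grasp point.
Start: joints at [-1.163, 0.332, -0.065, 1.46, 0.022, 1.35, -0.088], TCP at [0.261, 0.568, 0.223] pointing down, gripper open.
Joint ranges: [-2.6, 2.6], [-0.5, 2.12], [-1.47, 1.34], [0.16, 2.42], [-1.27, 4.41], [0.06, 2.06], [-2.6, 2.6]. Speed limits (rad/s): [2.22, 2.22, 2.79, 2.79, 3.14, 3.14, 3.14].

INTERFACE

Orientations are given as a unit quaternion [x, y, z, w].
In Python, from bench import r gives the robot as it stands.
- The arm moves only by the tool carry_out, never from a script. Its argument "increments" is text: rows parted by semicolons, each of 7 numbers parted by spaces: the turn, a rotation vector about the tool's x, y, z in degrees, then the shift along the tool's x, y, z in m, then the finger opening in m, from 0 to 0.087. A call has exactly 5 rows; each row is the pose to reach, as a shift and turn from the pose measured when the call began, along the tool's axes at that moment; what a row does not reach only later rows make up. A row lasts 1/8 s, in which the tool goes at most 62.5 mm and 10.7 degrees, less where a joint would pass 70% of its speed; a pose out of reach is approached as far as the arm can. A call with a gripper value outside its range is refused whole. The fingers move at their own pace and stop on an object; "squeeze" is the grip in N (left out, the last holds). Time passes only in rows, so rows that repeat a pose let the fingers close, or fill a call up. It gives the time, the measured TCP pose, the force and the opening at its end, in the units of the state.
- r.read_state(): the state, without advancing time (a new reading comes with each control period).
- r.camera(name): name is "side" or "top"; returns (picture, depth): 480x640x3 uint8, blue, green, red; 480x640 float32, m along the optical axis (not along the pixel's ray), 0 where there is no reading.
- r.camera_model(name): a dict with "K" (3x3 intrinsics, pixels), "extrinsics" (4x4, takes a point from camera to world coordinates). Camera axes: x right, y down, z forward; pixel columns grow to the right and rows downward; lengths in m; the calibration is good to about 2 mm. A picture is of the moment at which its call begins. camera_model takes no time and is no camera call.
- r.close_job(): hands the job in, once; it reports no verdict.
The state is a dict: "time": time; "joint_positions": joint angles; "joint_vel": joint speeds; "joint_torque": joint torques, N m; "ee_pos": TCP position; "eef_rot": TCP orientation; "ft_force": force on the tool from outside, world axes, zero at the start; "torque": the same for the moment, N m; "width": finger opening in m.
Only numpy, scipy, OpenCV 4.12 (cv2) and the standard library are available. Lean on these libraries where they do the work, as an engineer would, in place of code of your own. Each camera call takes 0.05 s, during which the arm holds its last target.

TASK

Stand the bright heat sink in the cradle between the open jaws of the bench forceps. Without forcing it, push the red thumb block towards the fixed handle until the ratchet catches, take the gripper off and leave the forceps locked by themselves for at least two seconds so that the sink takes hold on the black module. Then press the red block down, sideways to the scissor plane, to unhook the ratchet and let the handle swing fully open, leaving the sink upright and flush against the module; leave everything else on the bench alone.

Things in the scene. Friction and masses are not known exactly. Their poses are not given: they have to be found in the camera images.
- clamp: locking forceps lying flat on a blue base plate 110 x 330 x 12 mm fixed to the bench; place and yaw differ. Origin: on the bench below the pivot pin. z up; y runs along the forceps from handles (-y) to jaws (+y); x runs across, from the moving (red) handle to the fixed handle. Scissor plane level, 45 mm up. 22 N from the robot on any part counts as damage
- fixed_handle (a point): middle of the fixed handle, a 10 mm steel bar 45 mm above the bench along the y of clamp, at x = +34 mm there, from y = -60 to -206 mm, with a finger loop at its end
- shank (a joint): closing angle of the moving handle about the pivot pin, rad: 0 = sprung fully open; grows (counterclockwise from above) as the red block is pushed towards the fixed handle; a spring always pushes it open. The jaw's pad meets a flush sink at about 0.14. The ratchet catches between 0.17 and 0.35. Caught, it stays closed by itself, settling back a little; not caught, it springs open
- ratchet (a point): middle of the range in which the ratchet catches, 62 mm up; the rack juts from the fixed handle to about x = -26 mm of clamp, y = -133 to -107 mm. Where it catches differs each time by up to 20 mm, is not given and must be felt: the push climbs to a crest, eases by newtons over some 5 mm until the tooth snaps home; a hard stop follows 4 mm later at the red block, where force shoots up
- thumb_side (a point): centre of the outer side face of the red block, 50 mm above the bench: push here to close. The point's x axis is the way it moves at first, give or take 0.3 rad, and turns with the handle; it runs on a circle of 160 mm radius about the pivot pin, so follow the arc. The push starts at about 2 N and reaches 6 to 14 N before the snap
- thumb_top (a point): centre of the top face (64 mm up) of the red thumb block, 28 x 28 x 28 mm, on the moving handle. To release, press it straight down, across the scissor plane: the springy end sinks; about 5 to 6 mm (8 to 13 N) unhooks the tooth, it bottoms at 10 mm. Keep it down while moving it outwards (minus x) 10 mm or more, else the tooth hooks again; then lift off and it springs open
- cradle (a point): centre of the cradle floor between the open jaws, 30 mm up; axes as clamp. Free floor 26 mm in x between black module (fixed jaw, face at x = -13 mm, 28 mm wide, 32 mm tall) and pad of the open jaw (x = +13 mm), 46 mm in y between lips 4.5 mm high. The sink goes here, its length along y; flush, its centre is at x = -6, z = 19 mm. Beside its ends is room for fingers down to 40 mm above the bench
- bright_sink_center (a point): centre of the bright aluminium finned heat sink, 14 (x) x 36 (y) x 38 (z) mm, standing upright on the bench, 30 to 65 g; half-way up. Flat back at -x, fins at +x; grasp it across its 36 mm length (its y)
- black_sink_center (a point): centre of a black heat sink of the same size, a bystander: leave it
- pad: round upright rubber spring pad on the moving jaw, 12 mm across, 20 mm tall, 21 mm of spring travel, 2 to 8 N on the sink when locked (origin at the pivot pin)
- spray: blue spray can, 52 mm across, 170 mm tall, origin under its centre: bystander
- flux: amber jar with white cap, 56 mm across, 70 mm tall, origin under its centre: bystander
- spool: small metal spool, 60 mm across, 38 mm tall, origin under its centre: bystander
- driver: orange screwdriver lying on the bench: bystander
- meter: yellow multimeter lying flat, 170 x 85 x 42 mm: bystander
- screwdish: shallow steel dish, 80 mm across, 22 mm tall, origin under its centre: bystander
- bright_sink: the bright heat sink itself, origin under its centre

How it is judged:
By the outcome, as a careful person would: the job done as asked, in the order asked, and still so for the second after the job is handed in, with the robot touching nothing.
It also fails if it takes over 72 s, if anything falls off the work surface, if the arm or the gripper's body presses on something with over 40 N, if the wrist force passes 120 N, or if a joint passes its speed limit or range.

## Working session

There is one attempt and no reset: what is moved stays moved. The work goes in short steps, Python scripts to look and compute and a tool call to move; the robot and the scene stay as the last step left them, time stands still between calls to the robot, and variables do not carry over. Pictures are saved under pics/ and viewed, and the job is handed in when it is done.

Besides the shell and the picture viewer there is one more tool, called after "Call:" by a JSON object that holds its "name" and its "arguments", one argument or row to a line. carry_out: Moves the arm, as the interface text tells. Its arguments: {"type":"object","properties":{"increments":{"type":"string"},"squeeze":{"type":"number"}},"required":["increments"]}

```bash
mkdir -p pics; ls; python3 - <<'E'
from bench import r
import cv2,numpy as np
s=r.read_state();print(s); print(r.pinch_z)
for n in("top","side"):
    p,d=r.camera(n);cv2.imwrite(f"pics/{n}0.png",p);np.save(f"pics/{n}0.npy",d);m=r.camera_model(n);print(n,m['K'],m['extrinsics'])
E
```

```text
pics
{'time': 0.0, 'joint_positions': array([-1.16262319,  0.33286555, -0.06469839,  1.46092916,  0.02161081,
        1.34989694, -0.08849247]), 'joint_vel': array([-5.79961702e-05,  1.06520896e-04,  1.82409553e-04, -1.38271421e-03,
       -6.71364655e-04,  2.01504879e-04, -5.51642682e-04]), 'joint_torque': array([-9.44701128e-06, -6.23264480e+01,  2.45647912e-02, -3.89886975e+01,
       -6.13251259e-02,  3.99833685e-02,  1.41831092e-04]), 'ee_pos': array([0.26083357, 0.5675513 , 0.22176369]), 'eef_rot': array([ 8.41886657e-01,  5.39653930e-01, -5.69295698e-04,  4.09980140e-04]), 'ft_force': array([-0.20432994,  0.47360707,  0.72646468]), 'torque': array([0.01222819, 0.00252879, 0.02201882]), 'width': 0.08660185896370862}
0.0187
top [[458.4692624    0.         314.65640986]
 [  0.         458.4692624  248.54023847]
 [  0.           0.           1.        ]] [[ 0.02825065 -0.9776022   0.20855656  0.33265985]
 [-0.99959791 -0.02813638  0.00351511  0.00786893]
 [ 0.00243164 -0.208572   -0.97800399  1.24105563]
 [ 0.          0.          0.          1.        ]]
side [[469.63791808   0.         325.61930285]
 [  0.         469.63791808 237.83849366]
 [  0.           0.           1.        ]] [[ 0.85076297 -0.40286261  0.3374968   0.17826469]
 [-0.52554848 -0.65347524  0.544765   -0.65292824]
 [ 0.00108035 -0.64083682 -0.76767637  0.9496425 ]
 [ 0.          0.          0.          1.        ]]
```

View pics/top0.png

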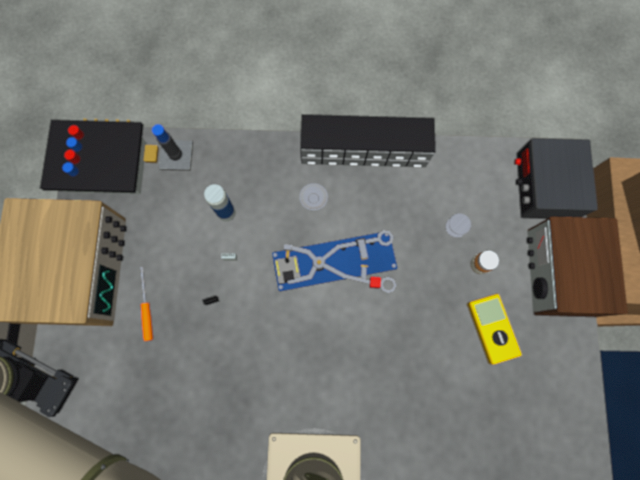

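View pics/side0.png

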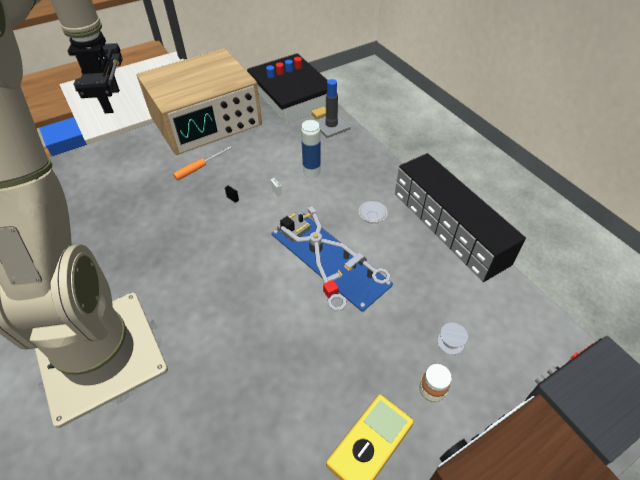

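The top view shows the forceps at about (335,262) with the jaws to the left and the red block at (375,283). The bright sink is at (229,256) and the black sink at (210,300). Next I'll measure them.

```bash
cat > h.py <<'E'
import cv2,numpy as np
from bench import r
M={n:r.camera_model(n) for n in("top","side")}
def ray(n,uv):
    m=M[n];K=m['K'];E=np.array(m['extrinsics']);d=E[:3,:3]@np.linalg.solve(K,[uv[0],uv[1],1.]);return E[:3,3],d
def onz(n,uv,z):
    o,d=ray(n,uv);return o+d*(z-o[2])/d[2]
def proj(n,p):
    m=M[n];E=np.linalg.inv(m['extrinsics']);q=m['K']@(E[:3,:3]@np.array(p)+E[:3,3]);return q[:2]/q[2]
def two(a,b):
    (o1,d1),(o2,d2)=ray('top',a),ray('side',b)
    A=np.stack([d1,-d2],1);t=np.linalg.lstsq(A,o2-o1,rcond=None)[0];p,q=o1+d1*t[0],o2+d2*t[1];return (p+q)/2,np.linalg.norm(p-q)
def cloud(n,d):
    v,u=np.mgrid[0:480,0:640];m=M[n];K=m['K'];E=np.array(m['extrinsics'])
    P=np.stack([(u-K[0,2])/K[0,0]*d,(v-K[1,2])/K[1,1]*d,d],-1);return P@E[:3,:3].T+E[:3,3]
def crop(p,name,x0,y0,x1,y1,s):
    cv2.imwrite(name,cv2.resize(p[y0:y1,x0:x1],None,fx=s,fy=s,interpolation=cv2.INTER_CUBIC))
E
python3 - <<'E'
from h import *
for n in("top","side"):
    p=cv2.imread(f"pics/{n}0.png");d=np.load(f"pics/{n}0.npy");C=cloud(n,d)
    hsv=cv2.cvtColor(p,cv2.COLOR_BGR2HSV)
    blue=cv2.inRange(hsv,(100,130,60),(125,255,255));red=cv2.inRange(hsv,(0,160,100),(6,255,255))|cv2.inRange(hsv,(174,160,100),(180,255,255))
    for nm,mk in(("blue",blue),("red",red)):
        c,_=cv2.findContours(mk,cv2.RETR_EXTERNAL,cv2.CHAIN_APPROX_NONE)
        for k in c:
            if cv2.contourArea(k)<40: continue
            m=cv2.moments(k);uv=(m['m10']/m['m00'],m['m01']/m['m00'])
            print(n,nm,cv2.contourArea(k),np.round(uv,1),np.round(onz(n,uv,.05),4))
    # blue union rect on z=.012
    x0,y0,x1,y1=(262,222,408,300) if n=="top" else (262,200,400,315)
    b=np.zeros_like(blue);b[y0:y1,x0:x1]=blue[y0:y1,x0:x1]
    ys,xs=np.nonzero(b);W=np.array([onz(n,(x,y),.012)[:2] for x,y in zip(xs,ys)],np.float32)
    R=cv2.minAreaRect(W);print(n,"plate",R)
    crop(p,f"pics/{n}0c.png",*((265,225,405,300) if n=="top" else (265,195,400,315)),5)
    crop(p,f"pics/{n}0s.png",*((195,240,245,310) if n=="top" else (215,165,295,210)),8)
    for (a,b_,c_,e) in [((215,245,245,268)if n=="top" else (265,172,290,200)),((198,288,225,310) if n=="top" else (218,180,245,208))]:
        q=C[b_:e,a:c_].reshape(-1,3);q=q[(q[:,2]>.012)&(q[:,2]<.06)]
        t=q[q[:,2]>.032];print(n,"sink",len(q),q.max(0),len(t),t.mean(0) if len(t) else 0,cv2.minAreaRect(t[:,:2].astype(np.float32)) if len(t) else 0)
E
```

```text
top blue 350.0 [314.8 279.2] [0.5046 0.0094 0.05  ]
top blue 236.5 [303.1 262.4] [0.5483 0.0415 0.05  ]
top blue 42.0 [280.2 254.6] [0.5677 0.1029 0.05  ]
top blue 1333.5 [362.8 259.2] [ 0.5614 -0.1159  0.05  ]
top blue 282.0 [330.3 245.6] [ 0.5958 -0.0293  0.05  ]
top blue 114.0 [225.4 211.3] [0.6825 0.256  0.05  ]
top blue 144.0 [ 69.5 168.7] [0.7922 0.6938 0.05  ]
top blue 142.0 [ 73.3 143.7] [0.8662 0.6934 0.05  ]
top blue 164.5 [159.8 132.8] [0.9058 0.4558 0.05  ]
top red 84.5 [374.9 281.8] [ 0.5022 -0.1479  0.05  ]
top red 88.0 [ 69.4 154.5] [0.8336 0.6999 0.05  ]
top red 83.5 [ 73.1 129.8] [0.9078 0.6996 0.05  ]
top plate ((0.5634862780570984, -0.04226423799991608), (0.10610713809728622, 0.32388144731521606), 12.396346092224121)
top sink 96 [0.57111783 0.26139958 0.04374656] 61 [0.56277922 0.24271623 0.03724386] ((0.5639644265174866, 0.24339015781879425), (0.014012168161571026, 0.036010488867759705), 1.8452003002166748)
top sink 97 [0.45780859 0.30398732 0.0434883 ] 63 [0.44469611 0.28618033 0.03781661] ((0.44575417041778564, 0.28587812185287476), (0.014615578576922417, 0.0354
[... 483 characters left out ...]
.5  65.1] [0.8857 0.7446 0.05  ]
side red 148.0 [330.4 288.1] [ 0.5043 -0.1477  0.05  ]
side red 71.5 [279.3  67.9] [0.8486 0.7454 0.05  ]
side red 66.5 [297.5  62.1] [0.9236 0.7459 0.05  ]
side plate ((0.5642635226249695, -0.04744236171245575), (0.10927045345306396, 0.3267744183540344), 12.443418502807617)
side sink 108 [0.5738509  0.26136775 0.04216719] 62 [0.5649926  0.23992114 0.03709294] ((0.5657826066017151, 0.24098792672157288), (0.015962954610586166, 0.04133765399456024), 2.8495335578918457)
side sink 126 [0.46001293 0.30289052 0.04228967] 62 [0.44701647 0.28286638 0.03686032] ((0.44782930612564087, 0.2835938334465027), (0.015485502779483795, 0.036898013204336166), 20.49618148803711)
```

```bash
python3 -c "
import cv2
for n in ('top0c','side0c','top0s','side0s'): print(cv2.imread(f'pics/{n}.png').shape)"
```

```text
(375, 700, 3)
(600, 675, 3)
(560, 400, 3)
(360, 640, 3)
```

View pics/top0c.png

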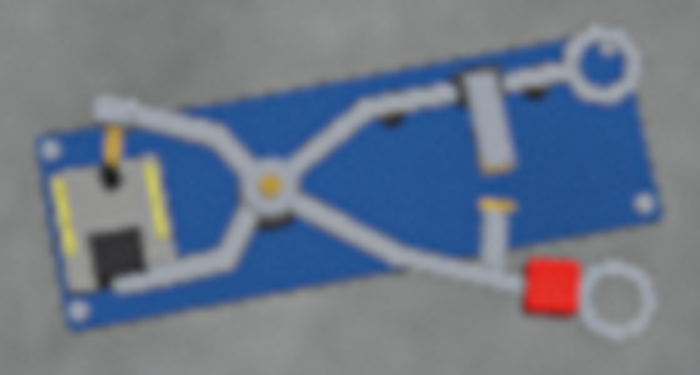

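View pics/side0c.png

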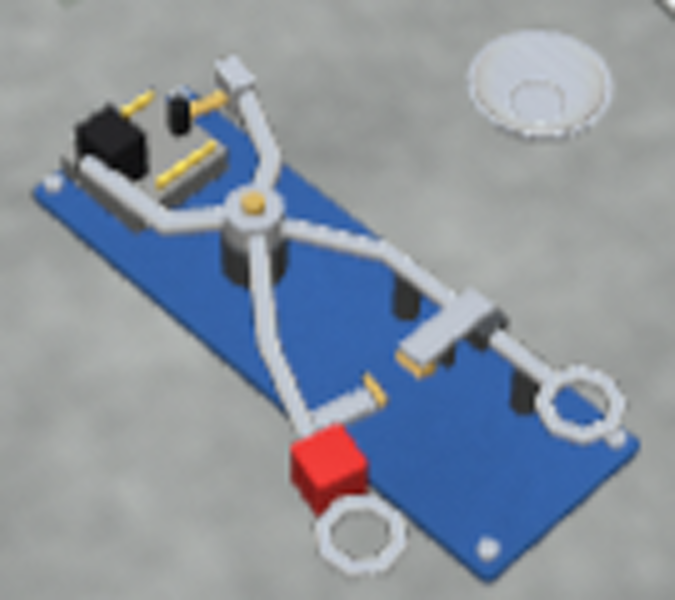

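View pics/top0s.png

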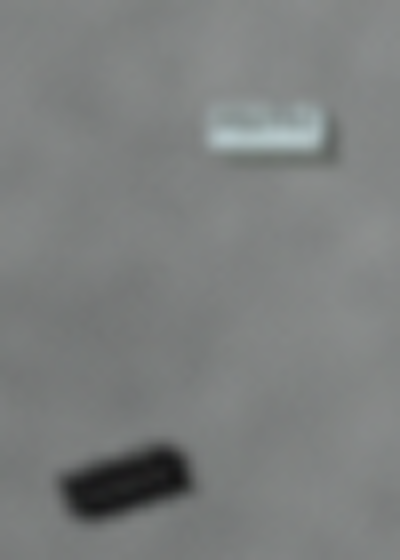

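View pics/side0s.png

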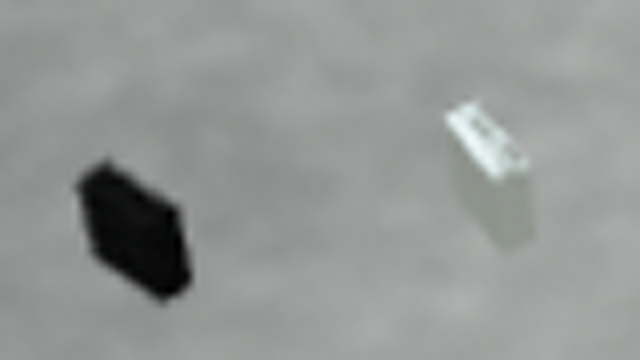

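```bash
python3 - <<'E'
from h import *
yaw=np.radians(12.42)
X=np.array([np.cos(yaw),np.sin(yaw),0]);Y=np.array([-np.sin(yaw),np.cos(yaw),0])
P={}
for n in("top","side"):
    p=cv2.imread(f"pics/{n}0.png");hsv=cv2.cvtColor(p,cv2.COLOR_BGR2HSV)
    y=cv2.inRange(hsv,(14,90,90),(35,255,255))
    x0,y0,x1,y1=(265,225,405,300) if n=="top" else (265,195,400,315)
    c,_=cv2.findContours(y[y0:y1,x0:x1],cv2.RETR_EXTERNAL,cv2.CHAIN_APPROX_NONE,offset=(x0,y0))
    for k in c:
        if len(k)<3: continue
        (u,v),wh,a=cv2.minAreaRect(k);print(n,"yel",np.round((u,v),1),np.round(wh,1),np.round(onz(n,(u,v),.0345),4),np.round(onz(n,(u,v),.058),4))
    bl=cv2.inRange(hsv,(0,0,0),(180,255,65))
    c,_=cv2.findContours(bl[y0:y1,x0:x1],cv2.RETR_EXTERNAL,cv2.CHAIN_APPROX_NONE,offset=(x0,y0))
    for k in c:
        if cv2.contourArea(k)<8: continue
        print(n,"blk",cv2.contourArea(k),np.round(cv2.minAreaRect(k)[0],1),[np.round(onz(n,q,.062),4)[:2].tolist() for q in cv2.boxPoints(cv2.minAreaRect(k))])
    C=cloud(n,np.load(f"pics/{n}0.npy"))
    O=np.array([.555,.02,0])
    q=C[y0:y1,x0:x1].reshape(-1,3);L=np.stack([(q-O)@X,(q-O)@Y,q[:,2]],1)*1000
    np.save(f"pics/L{n}.npy",L)
    rd=(cv2.inRange(hsv,(0,160,100),(6,255,255))|cv2.inRange(hsv,(174,160,100),(180,255,255)))[y0:y1,x0:x1].ravel()>0
    t=L[rd&(L[:,2]>56)];print(n,"red top",len(t),t.min(0),t.max(0),t.mean(0), cv2.minAreaRect(t[:,:2].astype(np.float32)))
    print(n,"top pts",np.round(L[(L[:,2]>58)][:200],0).astype(int).tolist()[:60])
E
```

```text
top yel [364.  265.5] [1. 4.] [ 0.5475 -0.1208  0.0345] [ 0.5433 -0.1183  0.058 ]
top yel [277.6 268. ] [12.4  1.6] [0.5341 0.1095 0.0345] [0.5302 0.1075 0.058 ]
top yel [318.5 261.5] [2.8 2.8] [0.5548 0.0009 0.0345] [0.5505 0.0011 0.058 ]
top yel [295.7 265. ] [12.4  1.4] [0.5437 0.0616 0.0345] [0.5396 0.0605 0.058 ]
top yel [287.  253.5] [2. 7.] [0.5742 0.086  0.0345] [0.5695 0.0845 0.058 ]
top blk 51.0 [288.3 276. ] [[0.518, 0.0918], [0.5229, 0.0705], [0.5004, 0.0651], [0.4955, 0.0863]]
top red top 103 [-103.96957166 -165.68725832   58.47506152] [ -75.77336601 -135.85434376   70.05309087] [ -89.14259811 -150.39632959   63.74088019] ((-88.9754638671875, -150.56756591796875), (26.419761657714844, 26.534242630004883), 73.58687591552734)
top top pts [[-220, 36, 1241], [-220, 36, 1241], [-220, 36, 1241], [-220, 36, 1241], [-220, 36, 1241], [-220, 36, 1241], [-220, 36, 1241], [-220, 36, 1241], [-220, 36, 1241], [31, -132, 58], [28, -141, 64], [28, -144, 61], [29, -131, 58], [27, -133, 62], [27, -136, 63], [27, -139, 61], [26, -141, 62], [25, -144, 62], [25, -130, 62], [24, -132, 65], [2
[... 2126 characters left out ...]
513, -576, 950], [45, 59, 60], [46, 57, 60], [47, 54, 63], [50, 54, 60], [52, 52, 60], [41, 55, 62], [44, 54, 61], [46, 53, 60], [49, 49, 61], [51, 47, 61], [-513, -576, 950], [42, 53, 59], [44, 51, 59], [47, 47, 60], [50, 46, 58], [-513, -576, 950], [41, 48, 60], [43, 46, 60], [46, 42, 60], [39, 45, 60], [42, 41, 60], [-513, -576, 950], [-21, 78, 64], [-20, 76, 65], [-17, 75, 63], [-513, -576, 950], [-23, 80, 60], [-24, 75, 65], [-20, 76, 62], [-19, 73, 62], [-15, 74, 59], [-513, -576, 950], [-30, 79, 63], [-29, 77, 64], [-26, 76, 62], [-24, 75, 61], [-21, 75, 58], [-20, 72, 61], [-22, 66, 66], [-18, 66, 64], [-15, 66, 61], [-513, -576, 950], [-35, 78, 63], [-513, -576, 950], [-32, 74, 65]]
```

```bash
python3 - <<'E'
from h import *
pv,e=two((318.5,261.5),(315.5,235.5));print("pivot",pv,e)
yaw=np.radians(12.42)
X=np.array([np.cos(yaw),np.sin(yaw),0]);Y=np.array([-np.sin(yaw),np.cos(yaw),0])
O=np.array([.5516,0.0003,0])
# subpixel edges along lines: gray profile
for n in("top","side"):
    p=cv2.imread(f"pics/{n}0.png").astype(np.float32);g=p.mean(2)
    def prof(c,ax,ts,z):
        out=[]
        for t in ts:
            q=O+c[0]*X+c[1]*Y+t*ax;q[2]=z;u,v=proj(n,q);out.append(cv2.remap(g,np.float32([[u]]),np.float32([[v]]),cv2.INTER_LINEAR)[0,0])
        return np.array(out)
    for yy in (.078,.084,.09):
        ts=np.arange(-.03,.03,.002);print(n,"x-prof z62 y",yy,[f"{t*1000:.0f}:{v:.0f}" for t,v in zip(ts,prof((0,yy),X,ts,.062))])
    ts=np.arange(.055,.115,.002);print(n,"y-prof z62 x=-25",[f"{t*1000:.0f}:{v:.0f}" for t,v in zip(ts,prof((-.025,0),Y,ts,.062))])
    ts=np.arange(.05,.115,.002);print(n,"y-prof lips x=0",[f"{t*1000:.0f}:{v:.0f}" for t,v in zip(ts,prof((-.00,0),Y,ts,.0345))])
    p8=p.astype(np.uint8);rd=(p[...,2]-np.maximum(p[...,1],p[...,0])>70).astype(np.uint8)
    x0,y0,x1,y1=(350,260,400,300) if n=="top" else (310,270,350,310)
    m=np.zeros_like(rd);m[y0:y1,x0:x1]=rd[y0:y1,x0:x1]
    ys,xs=np.nonzero(m);W=np.array([onz(n,(a,b),.064)for a,b in zip(xs,ys)]);L=np.stack([(W-O)@X,(W-O)@Y],1)*1000
    print(n,"red L z64",len(L),L.min(0),L.max(0),cv2.minAreaRect(L.astype(np.float32)))
    # bright sink
    C=cloud(n,np.load(f"pics/{n}0.npy"))
E
```

```text
pivot [0.55204834 0.00064898 0.05665239] 0.002696068336716693
top x-prof z62 y 0.078 ['-30:52', '-28:51', '-26:52', '-24:52', '-22:51', '-20:51', '-18:51', '-16:51', '-14:58', '-12:76', '-10:106', '-8:131', '-6:144', '-4:149', '-2:149', '0:148', '2:148', '4:148', '6:148', '8:144', '10:132', '12:114', '14:92', '16:82', '18:81', '20:87', '22:97', '24:110', '26:120', '28:128']
top x-prof z62 y 0.084 ['-30:52', '-28:53', '-26:53', '-24:53', '-22:53', '-20:52', '-18:52', '-16:52', '-14:55', '-12:79', '-10:108', '-8:133', '-6:147', '-4:149', '-2:148', '0:148', '2:148', '4:147', '6:145', '8:137', '10:121', '12:92', '14:66', '16:47', '18:41', '20:45', '22:55', '24:72', '26:89', '28:103']
top x-prof z62 y 0.09 ['-30:52', '-28:51', '-26:53', '-24:52', '-22:52', '-20:52', '-18:51', '-16:51', '-14:57', '-12:76', '-10:105', '-8:132', '-6:145', '-4:149', '-2:148', '0:148', '2:148', '4:148', '6:148', '8:147', '10:145', '12:142', '14:139', '16:133', '18:128', '20:125', '22:123', '24:117', '26:106', '28:96']
top y-prof z62 x=-25 ['55:115', '57:133', '59:144', '61:150', '63:151', '65:151', '67:150', '
[... 1846 characters left out ...]
, '79:39', '81:39', '83:39', '85:39', '87:39', '89:39', '91:37', '93:44', '95:63', '97:96', '99:137', '101:159', '103:159', '105:159', '107:160', '109:160', '111:161', '113:161']
side y-prof lips x=0 ['50:111', '52:135', '54:142', '56:144', '58:158', '60:171', '62:168', '64:160', '66:159', '68:158', '70:158', '72:158', '74:154', '76:149', '78:114', '80:87', '82:53', '84:18', '86:20', '88:25', '90:32', '92:38', '94:39', '96:38', '98:38', '100:39', '102:40', '104:39', '106:39', '108:39', '110:38', '112:39', '114:51']
side red L z64 180 [-105.1366706  -160.72219083] [ -64.94060254 -121.08242602] ((-84.786865234375, -140.38644409179688), (38.34183883666992, 32.26588821411133), 74.25704956054688)
```

```bash
cat >> h.py <<'E'
from scipy.spatial.transform import Rotation as Ro
def goal(pos,ang):
    """world TCP goal, tool x heading deg -> turn (deg), shift in tool frame"""
    s=r.read_state();R=Ro.from_quat(s['eef_rot']);a=np.radians(ang)
    G=Ro.from_matrix(np.array([[np.cos(a),np.sin(a),0],[np.sin(a),-np.cos(a),0],[0,0,-1]]))
    print("turn",np.round((R.inv()*G).as_rotvec(degrees=True),2),"shift",np.round(R.inv().apply(np.array(pos)-s['ee_pos']),4),"f",np.round(s['ft_force'],1),"t",round(s['time'],2),"w",round(s['width'],4),"p",np.round(s['ee_pos'],4))
O=np.array([.5516,.0003,0]);YAW=12.42;_y=np.radians(YAW)
X=np.array([np.cos(_y),np.sin(_y),0]);Y=np.array([-np.sin(_y),np.cos(_y),0])
def cl(x,y,z): return O+x*X/1000+y*Y/1000+np.array([0,0,z/1000])
E
python3 - <<'E'
from h import *
goal([.5643,.2417,.10],92.3)
E
```

```text
turn [-1.000e-02  7.000e-02 -2.698e+01] shift [-0.1693  0.4118  0.1221] f [-0.1  0.3 -0. ] t 0.1 w 0.0869 p [0.2609 0.5676 0.2219]
```

Call:
{"name": "carry_out", "arguments": {
  "increments": "0 0 -5 -0.023 0.055 0 0.07; 0 0 -11 -0.046 0.110 0 0.07; 0 0 -16 -0.069 0.165 0 0.07; 0 0 -22 -0.092 0.220 0.01 0.07; 0 0 -27 -0.115 0.275 0.02 0.07"
}}

```text
time: 0.72
ee_pos: [0.4637, 0.3466, 0.2016]
eef_rot: [0.691, 0.722, -0.001, 0.0]
ft_force: [0.2, 1.4, -1.3]
width: 0.0706
```

```bash
python3 - <<'E'
from h import *
goal([.5643,.2417,.06],92.3)
E
```

```text
turn [-0.03  0.07  0.2 ] shift [-0.109   0.096   0.1417] f [ 0.2  1.4 -1.3] t 0.72 w 0.0706 p [0.4637 0.3466 0.2016]
```

Call:
{"name": "carry_out", "arguments": {
  "increments": "0 0 0.2 -0.036 0.032 0.03 0.06; 0 0 0.2 -0.072 0.064 0.06 0.06; 0 0 0.2 -0.108 0.095 0.09 0.06; 0 0 0.2 -0.109 0.096 0.13 0.06; 0 0 0.2 -0.109 0.096 0.1417 0.06"
}}

```text
time: 1.35
ee_pos: [0.5627, 0.2406, 0.0572]
eef_rot: [0.693, 0.721, -0.003, -0.001]
ft_force: [0.4, 0.4, 0.2]
width: 0.0601
```

```bash
python3 - <<'E'
from h import *
goal([.5643,.2417,.014],92.3)
p,_=r.camera("side");crop(p,"pics/s1.png",225,120,325,210,6)
p,_=r.camera("top");crop(p,"pics/t1.png",180,200,280,290,6)
E
```

```text
turn [-0.28  0.18 -0.03] shift [0.0011 0.0018 0.0432] f [0.4 0.4 0.2] t 1.35 w 0.0601 p [0.5627 0.2406 0.0572]
```

View pics/s1.png

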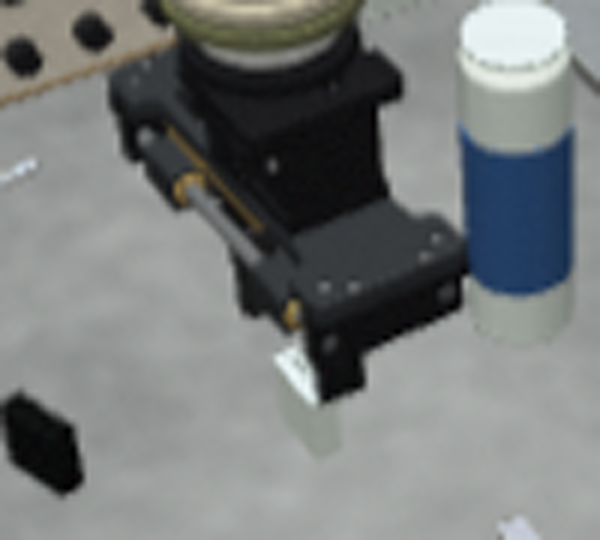

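The fingers straddle the bright sink at crop (310,390), and the spray can is clear to the right. I'll descend and grip.

Call:
{"name": "carry_out", "arguments": {
  "increments": "0 0 0 0.001 0.002 0.02 0.06; 0 0 0 0.001 0.002 0.042 0.06; 0 0 0 0.001 0.002 0.043 0.06; 0 0 0 0.001 0.002 0.043 0.03; 0 0 0 0.001 0.002 0.043 0.03",
  "squeeze": 15
}}

```text
time: 2.08
ee_pos: [0.5656, 0.2436, 0.0172]
eef_rot: [0.692, 0.722, -0.001, -0.0]
ft_force: [0.1, -0.8, -0.4]
width: 0.0473
```

Call:
{"name": "carry_out", "arguments": {
  "increments": "0 0 0 0 0 0 0.03; 0 0 0 0 0 0 0.03; 0 0 0 0 0 -0.02 0.03; 0 0 0 0 0 -0.05 0.03; 0 0 0 0 0 -0.08 0.03"
}}

```text
time: 2.7
ee_pos: [0.5659, 0.2437, 0.0994]
eef_rot: [0.692, 0.722, -0.001, 0.0]
ft_force: [0.8, 0.3, 0.3]
width: 0.0357
```

```bash
python3 - <<'E'
from h import *
p,_=r.camera("side");crop(p,"pics/s2.png",225,120,325,210,6)
goal(cl(1,85.5,95),90+YAW)
E
```

```text
turn [  0.27  -0.08 -10.06] shift [-0.1591 -0.0403  0.0084] f [2.4 0.2 3.1] t 2.75 w 0.036 p [0.5679 0.2446 0.1039]
```

View pics/s2.png

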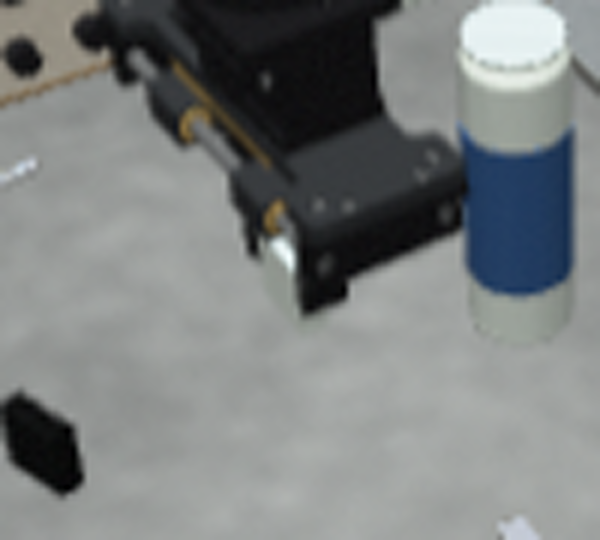

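Call:
{"name": "carry_out", "arguments": {
  "increments": "0 0 -4 -0.05 -0.013 0 0.03; 0 0 -8 -0.1 -0.026 0 0.03; 0 0 -10 -0.145 -0.037 0 0.03; 0 0 -10 -0.159 -0.040 0.004 0.03; 0 0 -10 -0.159 -0.040 0.008 0.03"
}}

```text
time: 3.38
ee_pos: [0.5348, 0.0838, 0.096]
eef_rot: [0.628, 0.779, 0.003, 0.001]
ft_force: [-0.2, 0.4, 0.1]
width: 0.0358
```

```bash
python3 - <<'E'
from h import *
p,_=r.camera("side");crop(p,"pics/s3.png",255,170,355,260,6)
p,_=r.camera("top");crop(p,"pics/t3.png",240,220,340,300,7)
goal(cl(1,85.5,60),90+YAW)
s=r.read_state();print(((s['ee_pos']-O)@X),((s['ee_pos']-O)@Y))
E
```

```text
turn [ 0.26 -0.09  0.02] shift [-0.0017 -0.0008  0.0352] f [ 0.4  0.8 -1.1] t 3.48 w 0.0358 p [0.5345 0.0858 0.0952]
0.0016358602747038274 0.08715547351777155
```

View pics/s3.png

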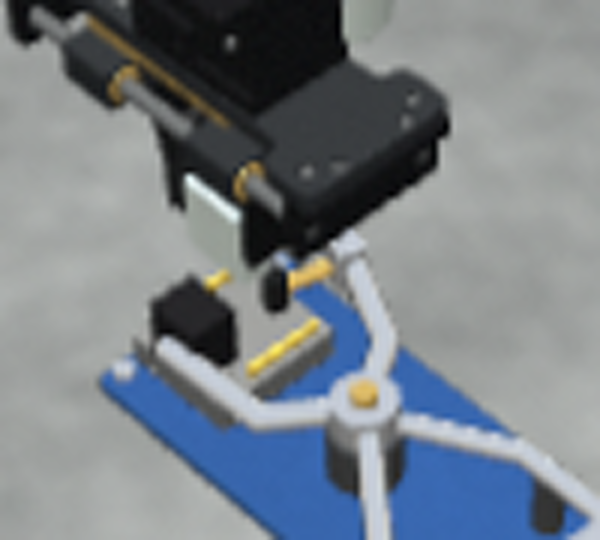

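View pics/t3.png

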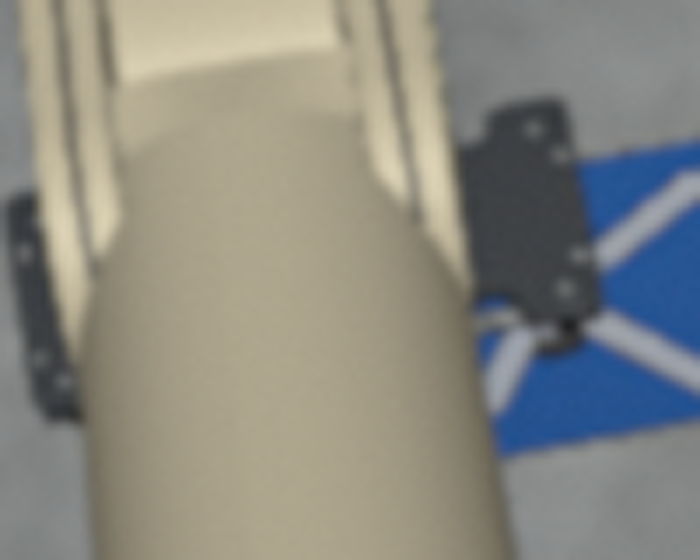

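```bash
python3 - <<'E'
from h import *
def L(p): return np.round([(p-O)@X*1000,(p-O)@Y*1000],1)
f=lambda a,b:(255+(a+.5)/6-.5,170+(b+.5)/6-.5)
print("sink bottom -x-y corner",L(onz("side",f(241,268),.079)),"top",L(onz("side",f(243,212),.117)),"top -x+y",L(onz("side",f(187,178),.117)))
print("module +x-y",L(onz("side",f(237,318),.062)),"+x+y",L(onz("side",f(187,277),.062)))
E
```

```text
sink bottom -x-y corner [-0.4 73.1] top [-1.1 68.3] top -x+y [-4.8 98.9]
module +x-y [-10.8  65.2] +x+y [-10.6  97.6]
```

Call:
{"name": "carry_out", "arguments": {
  "increments": "0 0 0 -0.002 -0.001 0.01 0.03; 0 0 0 -0.002 -0.001 0.02 0.03; 0 0 0 -0.002 -0.001 0.03 0.03; 0 0 0 -0.002 -0.001 0.035 0.03; 0 0 0 -0.002 -0.001 0.035 0.03"
}}

```text
time: 4.1
ee_pos: [0.5338, 0.0837, 0.0597]
eef_rot: [0.626, 0.78, 0.002, 0.001]
ft_force: [-0.3, -0.4, -0.2]
width: 0.0358
```

```bash
python3 - <<'E'
from h import *
p,_=r.camera("side");crop(p,"pics/s4.png",255,170,355,260,6)
goal(cl(1,85.5,47),90+YAW)
s=r.read_state();print(((s['ee_pos']-O)@X),((s['ee_pos']-O)@Y))
E
```

```text
turn [ 0.25 -0.09  0.02] shift [0.0003 0.0001 0.0132] f [-0.3  0.7  0. ] t 4.15 w 0.0356 p [0.5341 0.0837 0.0602]
0.0008041725880918331 0.08520654280869225
```

View pics/s4.png

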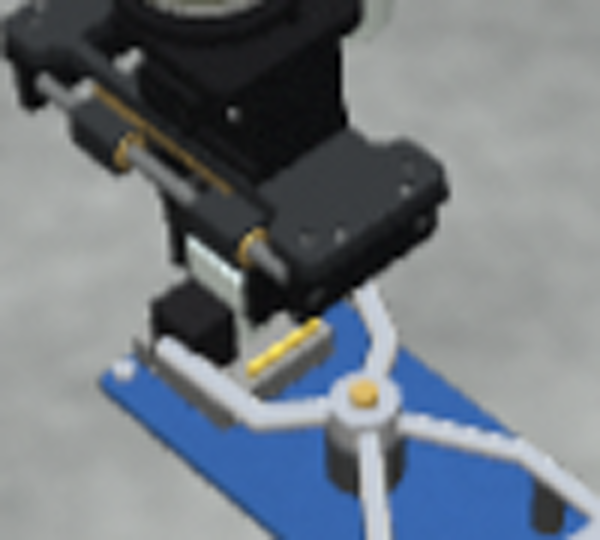

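The sink sits in the gap beside the module with the lip clear. I'll lower it to the floor.

Call:
{"name": "carry_out", "arguments": {
  "increments": "0 0 0 0 0 0.004 0.03; 0 0 0 0 0 0.008 0.03; 0 0 0 0 0 0.011 0.03; 0 0 0 0 0 0.0125 0.03; 0 0 0 0 0 0.0125 0.03"
}}

```text
time: 4.78
ee_pos: [0.5342, 0.0838, 0.0479]
eef_rot: [0.626, 0.78, 0.002, 0.001]
ft_force: [-1.5, -0.2, 3.2]
width: 0.0358
```

Call:
{"name": "carry_out", "arguments": {
  "increments": "0 0 0 0 -0.001 0 0.03; 0 0 0 0 -0.002 0 0.03; 0 0 0 0 -0.002 0.0005 0.03; 0 0 0 0 -0.002 0.0005 0.03; 0 0 0 0 -0.002 0.0005 0.03"
}}

```text
time: 5.4
ee_pos: [0.5329, 0.0835, 0.0479]
eef_rot: [0.626, 0.78, 0.003, 0.001]
ft_force: [3.4, 0.8, 5.6]
width: 0.0361
```

Call:
{"name": "carry_out", "arguments": {
  "increments": "0 0 0 0 -0.001 0 0.03; 0 0 0 0 -0.001 0 0.03; 0 0 0 0 -0.002 0.0005 0.03; 0 0 0 0 -0.002 0.0005 0.03; 0 0 0 0 -0.002 0.0005 0.03"
}}

```text
time: 6.02
ee_pos: [0.5328, 0.0835, 0.048]
eef_rot: [0.626, 0.78, 0.004, 0.003]
ft_force: [8.7, 2.3, 0.3]
width: 0.0357
```

Contact with the module registered at about 9 N, so the sink is flush. I'll ease off slightly and open.

Call:
{"name": "carry_out", "arguments": {
  "increments": "0 0 0 0 0 0 0.03; 0 0 0 0 0 0 0.038; 0 0 0 0 0 0 0.044; 0 0 0 0 0 0 0.048; 0 0 0 0 0 0 0.048"
}}

```text
time: 6.65
ee_pos: [0.5326, 0.0835, 0.0479]
eef_rot: [0.626, 0.78, 0.004, 0.002]
ft_force: [-0.3, 0.1, 0.3]
width: 0.0476
```

Call:
{"name": "carry_out", "arguments": {
  "increments": "0 0 0 0 0 -0.005 0.048; 0 0 0 0 0 -0.02 0.048; 0 0 0 0 0 -0.04 0.048; 0 0 0 0 0 -0.07 0.048; 0 0 0 0 0 -0.1 0.048"
}}

```text
time: 7.28
ee_pos: [0.5318, 0.083, 0.15]
eef_rot: [0.626, 0.78, 0.005, 0.003]
ft_force: [-0.2, -1.1, -0.6]
width: 0.048
```

```bash
python3 - <<'E'
from h import *
p,_=r.camera("side");crop(p,"pics/s5.png",255,170,355,260,6)
# thumb side
u=np.radians(-13); n=np.array([np.cos(u),np.sin(u)])
for back,z in((40,120),(25,42)):
    q=np.array([-95.,-129])-n*(9.5+back)+np.array([-n[1],n[0]])*5
    print(q);goal(cl(*q,z),90+YAW-13)
E
```

```text
[-142.10656294 -112.99307249]
turn [ 0.9  -0.22 13.01] shift [-0.198  -0.1431  0.0315] f [2.6 1.  3.7] t 7.33 w 0.0475 p [0.5337 0.0834 0.1542]
[-127.49101196 -116.3673383 ]
turn [ 0.9  -0.22 13.01] shift [-0.2015 -0.1297  0.1097] f [2.6 1.  3.7] t 7.33 w 0.0475 p [0.5337 0.0834 0.1542]
```

View pics/s5.png

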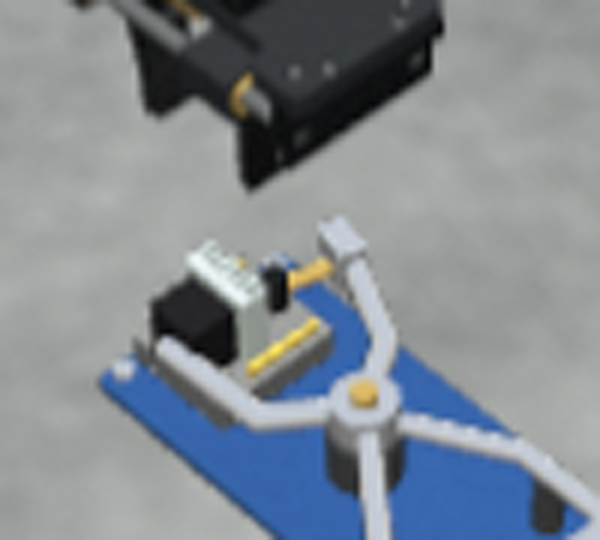

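The sink stands upright beside the module at crop (230,280). Next I'll close the fingers and move outside the red block.

Call:
{"name": "carry_out", "arguments": {
  "increments": "0 0 3 -0.045 -0.033 0 0; 0 0 6 -0.09 -0.066 0 0; 0 0 10 -0.135 -0.099 0 0; 0.5 0 13 -0.18 -0.132 0.01 0; 0.9 0 13 -0.198 -0.143 0.03 0",
  "squeeze": 30
}}

```text
time: 7.95
ee_pos: [0.4366, -0.1437, 0.1229]
eef_rot: [0.712, 0.702, 0.002, -0.0]
ft_force: [-0.0, 0.3, -0.2]
width: 0.0064
```

```bash
python3 - <<'E'
from h import *
u=np.radians(-13); n=np.array([np.cos(u),np.sin(u)])
for back,z in((30,42),):
    q=np.array([-95.,-129])-n*(9.5+back)+np.array([-n[1],n[0]])*5
    goal(cl(*q,z),90+YAW-13)
E
```

```text
turn [ 0.14 -0.21 -0.27] shift [0.0028 0.0103 0.0809] f [-0.   0.3 -0.2] t 7.95 w 0.0064 p [ 0.4366 -0.1437  0.1229]
```

Call:
{"name": "carry_out", "arguments": {
  "increments": "0 0 0 0.003 0.005 0.02 0; 0 0 0 0.003 0.010 0.04 0; 0 0 0 0.003 0.010 0.06 0; 0 0 0 0.003 0.010 0.08 0; 0 0 0 0.003 0.010 0.081 0"
}}

```text
time: 8.57
ee_pos: [0.4462, -0.1404, 0.0417]
eef_rot: [0.712, 0.702, 0.002, -0.001]
ft_force: [0.6, -0.4, -0.4]
width: 0.0006
```

```bash
python3 - <<'E'
from h import *
p,_=r.camera("side");crop(p,"pics/s6.png",270,230,370,320,6)
p,_=r.camera("top");crop(p,"pics/t6.png",310,220,430,310,6)
u=np.radians(-13); n=np.array([np.cos(u),np.sin(u)])
for back,z in((4,42),):
    q=np.array([-95.,-129])-n*(9.5+back)+np.array([-n[1],n[0]])*5
    goal(cl(*q,z),90+YAW-13)
E
```

```text
turn [ 0.18 -0.21 -0.27] shift [0.     0.0259 0.0009] f [ 0.5  0.8 -0.1] t 8.68 w 0.0008 p [ 0.4472 -0.1406  0.0428]
```

View pics/s6.png

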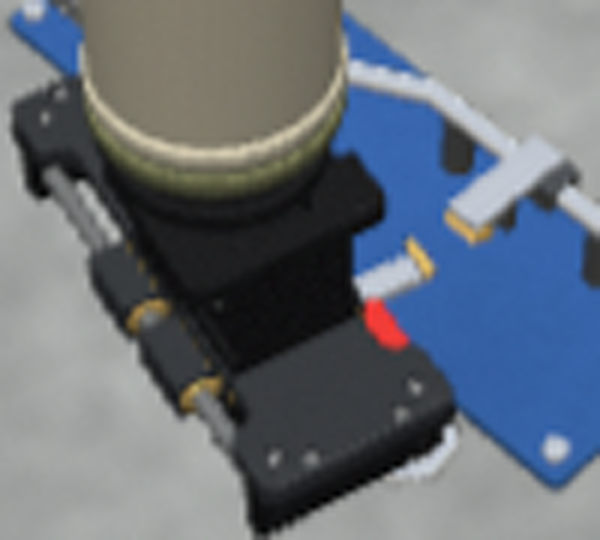

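View pics/t6.png

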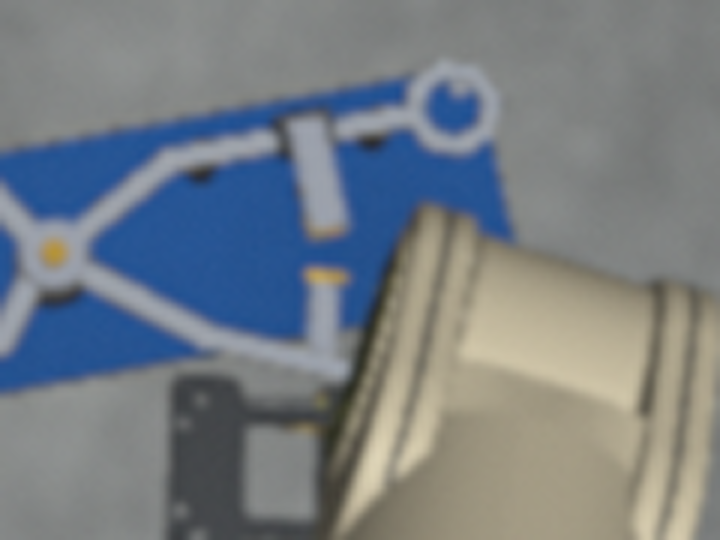

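The gripper is outside the red block at crop (388,325) and nothing is touched. I'll approach.

Call:
{"name": "carry_out", "arguments": {
  "increments": "0 0 0 0 0.006 0.001 0; 0 0 0 0 0.012 0.001 0; 0 0 0 0 0.018 0.001 0; 0 0 0 0 0.022 0.001 0; 0 0 0 0 0.024 0.001 0"
}}

```text
time: 9.3
ee_pos: [0.4715, -0.141, 0.0419]
eef_rot: [0.712, 0.702, 0.002, -0.0]
ft_force: [-1.3, 0.0, 0.3]
width: 0.0003
```

Call:
{"name": "carry_out", "arguments": {
  "increments": "0 0 0 0 0.001 0 0; 0 0 0 0 0.002 0 0; 0 0 0 0 0.003 0 0; 0 0 0 0 0.004 0 0; 0 0 0 0 0.005 0 0"
}}

```text
time: 9.93
ee_pos: [0.4764, -0.1411, 0.0418]
eef_rot: [0.712, 0.702, 0.002, -0.0]
ft_force: [-1.7, -0.4, 0.6]
width: 0.0006
```

```bash
cat >> h.py <<'E'
def arc(ds,z=None):
    """rigid rotation of tool about pivot by arc lengths ds (mm at 157 mm)"""
    s=r.read_state();R=Ro.from_quat(s['eef_rot']);p=s['ee_pos']-O;q=p.copy();q[2]=0
    t=np.cross([0,0,1],q);t/=np.linalg.norm(t);f=np.array(s['ft_force'])
    print("clamp",np.round([q@X*1000,q@Y*1000,p[2]*1000],1),"ang",round(np.degrees(np.arctan2(q@X,-(q@Y))),2),"Ft",round(-f@t,2),"Fr",round(f@q/np.linalg.norm(q),2),"Fz",round(f[2],2),"t",round(s['time'],2))
    for d in ds:
        a=d/157.;Q=Ro.from_rotvec([0,0,a]);w=Q.apply(q)-q
        if z is not None: w[2]=z-p[2]
        print(d,"turn",round(-np.degrees(a),2),"shift",np.round(R.inv().apply(w),4))
E
python3 -c "
from h import *
arc([5,10,15,20],.042)"
```

```text
clamp [-103.8 -121.9   41.8] ang -40.42 Ft 1.3 Fr 1.1 Fz 0.57 t 9.93
5 turn -1.82 shift [-0.0023  0.0046 -0.0002]
10 turn -3.65 shift [-0.0044  0.0092 -0.0001]
15 turn -5.47 shift [-0.0063  0.0139 -0.0001]
20 turn -7.3 shift [-0.0081  0.0187 -0.0001]
```

Call:
{"name": "carry_out", "arguments": {
  "increments": "0 0 -0.9 -0.0012 0.0023 0 0; 0 0 -1.8 -0.0023 0.0046 0 0; 0 0 -2.7 -0.0034 0.007 0 0; 0 0 -3.6 -0.0044 0.0092 0 0; 0 0 -4.4 -0.0052 0.011 0 0"
}}

```text
time: 10.55
ee_pos: [0.4874, -0.1465, 0.0418]
eef_rot: [0.684, 0.729, 0.002, -0.0]
ft_force: [-1.4, 0.9, 0.6]
width: 0.0003
```

```bash
python3 -c "
from h import *
arc([2,4,6,8,10],.042)"
```

```text
clamp [ -94.3 -129.5   41.8] ang -36.05 Ft 1.66 Fr -0.3 Fz 0.55 t 10.55
2 turn -0.73 shift [-0.0009  0.0018 -0.0002]
4 turn -1.46 shift [-0.0018  0.0037 -0.0002]
6 turn -2.19 shift [-0.0027  0.0055 -0.0002]
8 turn -2.92 shift [-0.0035  0.0074 -0.0002]
10 turn -3.65 shift [-0.0044  0.0092 -0.0002]
```

Call:
{"name": "carry_out", "arguments": {
  "increments": "0 0 -0.7 -0.0009 0.0018 0 0; 0 0 -1.5 -0.0018 0.0037 0 0; 0 0 -2.2 -0.0027 0.0055 0 0; 0 0 -2.9 -0.0035 0.0074 0 0; 0 0 -2.9 -0.0035 0.0074 0 0"
}}

```text
time: 11.18
ee_pos: [0.495, -0.1496, 0.0418]
eef_rot: [0.666, 0.746, 0.002, -0.0]
ft_force: [-1.1, 0.9, -0.4]
width: 0.0004
```

```bash
python3 -c "
from h import *
arc([1,2,3,4,5,6],.042)
p,_=r.camera('side');crop(p,'pics/s7.png',255,190,375,290,6)
"
```

```text
clamp [ -87.5 -134.2   41.8] ang -33.09 Ft 1.37 Fr -0.45 Fz -0.35 t 11.18
1 turn -0.36 shift [-0.0005  0.0009 -0.0002]
2 turn -0.73 shift [-0.0009  0.0018 -0.0002]
3 turn -1.09 shift [-0.0014  0.0027 -0.0002]
4 turn -1.46 shift [-0.0018  0.0037 -0.0002]
5 turn -1.82 shift [-0.0023  0.0046 -0.0002]
6 turn -2.19 shift [-0.0027  0.0055 -0.0002]
```

View pics/s7.png

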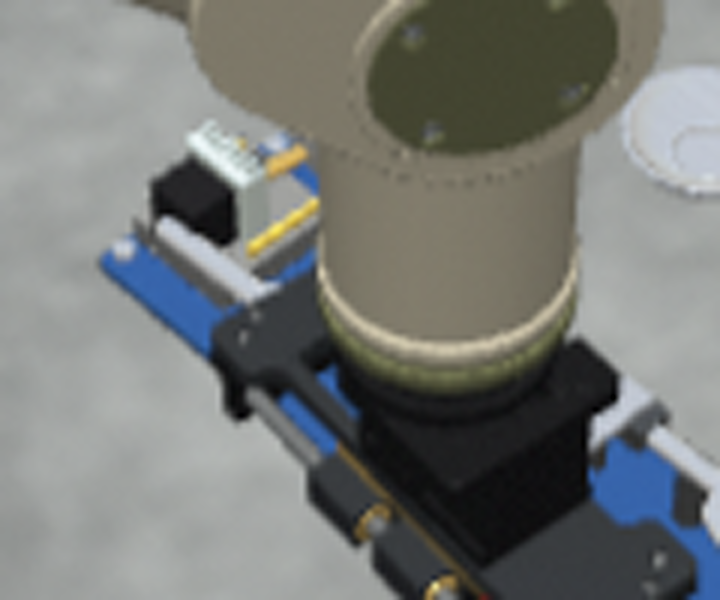

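The jaw has swung in: the pad rod at crop (285,160) is now right behind the sink, and the sink is still upright.

Call:
{"name": "carry_out", "arguments": {
  "increments": "0 0 -0.4 -0.0005 0.0009 0 0; 0 0 -0.7 -0.0009 0.0018 0 0; 0 0 -1.1 -0.0014 0.0027 0 0; 0 0 -1.5 -0.0018 0.0037 0 0; 0 0 -1.8 -0.0023 0.0046 0 0"
}}

```text
time: 11.85
ee_pos: [0.4997, -0.1513, 0.0417]
eef_rot: [0.654, 0.757, 0.002, -0.0]
ft_force: [-2.7, 1.4, 0.8]
width: 0.0005
```

```bash
python3 -c "
from h import *
arc([1,2,3,4],.042)
"
```

```text
clamp [ -83.2 -136.9   41.7] ang -31.31 Ft 3.0 Fr -0.46 Fz 0.81 t 11.85
1 turn -0.36 shift [-0.0005  0.0009 -0.0003]
2 turn -0.73 shift [-0.0009  0.0018 -0.0003]
3 turn -1.09 shift [-0.0014  0.0027 -0.0003]
4 turn -1.46 shift [-0.0018  0.0037 -0.0003]
```

Call:
{"name": "carry_out", "arguments": {
  "increments": "0 0 -0.4 -0.0005 0.0009 0 0; 0 0 -0.7 -0.0009 0.0018 0 0; 0 0 -1.1 -0.0014 0.0027 0 0; 0 0 -1.1 -0.0014 0.0027 0 0; 0 0 -1.1 -0.0014 0.0027 0 0"
}}

```text
time: 12.48
ee_pos: [0.5019, -0.1521, 0.0413]
eef_rot: [0.647, 0.763, 0.002, -0.001]
ft_force: [-5.0, 2.2, 0.2]
width: 0.0008
```

Call:
{"name": "carry_out", "arguments": {
  "increments": "0 0 -0.4 -0.0005 0.0009 0 0; 0 0 -0.7 -0.0009 0.0018 0 0; 0 0 -1.1 -0.0014 0.0027 0 0; 0 0 -1.1 -0.0014 0.0027 0 0; 0 0 -1.1 -0.0014 0.0027 0 0"
}}

```text
time: 13.1
ee_pos: [0.5037, -0.1527, 0.0407]
eef_rot: [0.639, 0.769, 0.001, -0.002]
ft_force: [-5.7, 2.9, -0.2]
width: 0.0005
```

```bash
python3 -c "
from h import *
arc([1,2,3,4],.042)
"
```

```text
clamp [ -79.7 -139.2   40.7] ang -29.8 Ft 6.29 Fr -1.04 Fz -0.23 t 13.1
1 turn -0.36 shift [-0.0005  0.0009 -0.0013]
2 turn -0.73 shift [-0.0009  0.0018 -0.0013]
3 turn -1.09 shift [-0.0014  0.0027 -0.0013]
4 turn -1.46 shift [-0.0019  0.0036 -0.0013]
```

Call:
{"name": "carry_out", "arguments": {
  "increments": "0 0 -0.4 -0.0005 0.0009 -0.001 0; 0 0 -0.7 -0.0009 0.0018 -0.001 0; 0 0 -1.1 -0.0014 0.0027 -0.001 0; 0 0 -1.1 -0.0014 0.0027 -0.001 0; 0 0 -1.1 -0.0014 0.0027 -0.001 0"
}}

```text
time: 13.72
ee_pos: [0.5051, -0.1533, 0.0408]
eef_rot: [0.632, 0.775, 0.001, -0.004]
ft_force: [-7.3, 2.0, -0.9]
width: 0.0004
```

Call:
{"name": "carry_out", "arguments": {
  "increments": "0 0 -0.4 -0.0005 0.0009 -0.001 0; 0 0 -0.7 -0.0009 0.0018 -0.001 0; 0 0 -1.1 -0.0014 0.0027 -0.001 0; 0 0 -1.1 -0.0014 0.0027 -0.001 0; 0 0 -1.1 -0.0014 0.0027 -0.001 0"
}}

```text
time: 14.35
ee_pos: [0.5062, -0.1538, 0.0408]
eef_rot: [0.624, 0.781, -0.0, -0.005]
ft_force: [-7.9, 2.3, -1.3]
width: 0.0005
```

```bash
python3 -c "
from h import *
arc([1,2,3,4],.042)
"
```

```text
clamp [ -77.5 -140.7   40.8] ang -28.83 Ft 8.25 Fr -0.01 Fz -1.25 t 14.35
1 turn -0.36 shift [-0.0005  0.0009 -0.0012]
2 turn -0.73 shift [-0.001   0.0018 -0.0012]
3 turn -1.09 shift [-0.0015  0.0027 -0.0012]
4 turn -1.46 shift [-0.0019  0.0036 -0.0012]
```

Call:
{"name": "carry_out", "arguments": {
  "increments": "0.3 0 0 -0.0005 0.001 -0.001 0; 0.5 0 0 -0.001 0.002 -0.001 0; 0.5 0 0 -0.0015 0.003 -0.001 0; 0.5 0 -0.4 -0.002 0.004 -0.001 0; 0.5 0 -0.4 -0.002 0.004 -0.001 0"
}}

```text
time: 14.98
ee_pos: [0.5083, -0.1544, 0.0405]
eef_rot: [0.621, 0.783, -0.005, -0.01]
ft_force: [-8.9, 3.1, -0.9]
width: 0.0003
```

```bash
python3 -c "
from h import *
arc([1,2,3,4],.042)
s=r.read_state();q=s['eef_rot'];print(2*np.degrees(np.arctan2(q[1],q[0])),np.degrees(Ro.from_quat(q).as_matrix()[:2,2]))
"
```

```text
clamp [ -75.5 -141.7   40.5] ang -28.05 Ft 9.43 Fr -0.63 Fz -0.94 t 14.97
1 turn -0.36 shift [-0.0005  0.0009 -0.0015]
2 turn -0.73 shift [-0.001   0.0018 -0.0016]
3 turn -1.09 shift [-0.0014  0.0027 -0.0016]
4 turn -1.46 shift [-0.0019  0.0036 -0.0016]
103.16543646471754 [-1.26735337  0.30938185]
```

Call:
{"name": "carry_out", "arguments": {
  "increments": "-0.3 0 0 -0.0005 0.001 -0.001 0; -0.6 0 0 -0.001 0.002 -0.001 0; -0.9 0 0 -0.0015 0.003 -0.001 0; -1.2 0 0 -0.002 0.0035 -0.001 0; -1.2 0 0 -0.002 0.0035 -0.001 0"
}}

```text
time: 15.6
ee_pos: [0.5102, -0.155, 0.0403]
eef_rot: [0.621, 0.783, 0.003, -0.006]
ft_force: [-7.4, 2.5, -1.7]
width: 0.0006
```

```bash
cat >> h.py <<'E'
def tilt():
    q=r.read_state()['eef_rot'];print("head",round(2*np.degrees(np.arctan2(q[1],q[0])),2),"tilt",np.round(np.degrees(Ro.from_quat(q).as_matrix()[:2,2]),2))
E
python3 -c "
from h import *
arc([1,2,3,4],.042);tilt()"
```

```text
clamp [ -73.8 -142.8   40.3] ang -27.35 Ft 7.79 Fr -0.48 Fz -1.75 t 15.6
1 turn -0.36 shift [-0.0005  0.0009 -0.0017]
2 turn -0.73 shift [-0.0009  0.0018 -0.0018]
3 turn -1.09 shift [-0.0014  0.0027 -0.0018]
4 turn -1.46 shift [-0.0019  0.0036 -0.0018]
head 103.16 tilt [-0.34  0.65]
```

The force eased from 9.4 to 7.8 N, so the crest may be passed. I'll take smaller steps.

Call:
{"name": "carry_out", "arguments": {
  "increments": "0 0 0 -0.0005 0.001 -0.001 0; 0 0 0 -0.0008 0.0015 -0.001 0; 0 0 0 -0.001 0.002 -0.001 0; 0 0 0 -0.0012 0.0025 -0.001 0; 0 0 0 -0.0012 0.0025 -0.001 0"
}}

```text
time: 16.23
ee_pos: [0.5113, -0.1552, 0.0402]
eef_rot: [0.621, 0.784, 0.002, -0.007]
ft_force: [-7.0, 2.1, -1.0]
width: 0.0007
```

```bash
python3 -c "
from h import *
arc([2],.042);tilt()"
```

```text
clamp [ -72.8 -143.2   40.2] ang -26.96 Ft 7.33 Fr -0.31 Fz -1.02 t 16.23
2 turn -0.73 shift [-0.0009  0.0018 -0.0018]
head 103.18 tilt [-0.54  0.69]
```

Call:
{"name": "carry_out", "arguments": {
  "increments": "0 0 0 -0.0005 0.001 -0.001 0; 0 0 -0.2 -0.0008 0.0015 -0.001 0; 0 0 -0.4 -0.001 0.002 -0.001 0; 0 0 -0.4 -0.0012 0.0025 -0.001 0; 0 0 -0.4 -0.0012 0.0025 -0.001 0"
}}

```text
time: 16.85
ee_pos: [0.5124, -0.1555, 0.0402]
eef_rot: [0.619, 0.786, 0.001, -0.009]
ft_force: [-7.1, 1.9, -1.3]
width: 0.0003
```

```bash
python3 -c "
from h import *
arc([2],.042);tilt()"
```

```text
clamp [ -71.8 -143.8   40.2] ang -26.52 Ft 7.32 Fr -0.15 Fz -1.28 t 16.85
2 turn -0.73 shift [-0.0009  0.0018 -0.0018]
head 103.58 tilt [-0.74  0.73]
```

Call:
{"name": "carry_out", "arguments": {
  "increments": "0 0 0 -0.0005 0.001 -0.001 0; 0 0 -0.2 -0.0008 0.0015 -0.001 0; 0 0 -0.4 -0.001 0.002 -0.001 0; 0 0 -0.4 -0.0012 0.0025 -0.001 0; 0 0 -0.4 -0.0012 0.0025 -0.001 0"
}}

```text
time: 17.48
ee_pos: [0.5139, -0.1559, 0.0404]
eef_rot: [0.616, 0.788, 0.0, -0.01]
ft_force: [-5.2, 2.2, -0.8]
width: 0.0007
```

```bash
python3 -c "
from h import *
arc([2],.042);tilt()"
```

```text
clamp [ -70.4 -144.5   40.4] ang -25.97 Ft 5.58 Fr -0.96 Fz -0.84 t 17.48
2 turn -0.73 shift [-0.0009  0.0018 -0.0017]
head 103.98 tilt [-0.89  0.76]
```

Call:
{"name": "carry_out", "arguments": {
  "increments": "0 0 0 -0.0005 0.001 -0.001 0; 0 0 0 -0.0007 0.0013 -0.001 0; 0 0 0 -0.0008 0.0016 -0.001 0; 0 0 0 -0.001 0.002 -0.001 0; 0 0 0 -0.001 0.002 -0.001 0"
}}

```text
time: 18.1
ee_pos: [0.5166, -0.1567, 0.0416]
eef_rot: [0.616, 0.788, 0.001, -0.01]
ft_force: [-2.8, 0.1, 0.1]
width: 0.0004
```

```bash
python3 -c "
from h import *
arc([2],.042);tilt()
p,_=r.camera('top');crop(p,'pics/t8.png',265,215,405,315,5)"
```

```text
clamp [ -68.  -145.8   41.6] ang -25.0 Ft 2.78 Fr 0.54 Fz 0.14 t 18.1
2 turn -0.73 shift [-0.0009  0.0018 -0.0004]
head 103.98 tilt [-0.84  0.74]
```

View pics/t8.png

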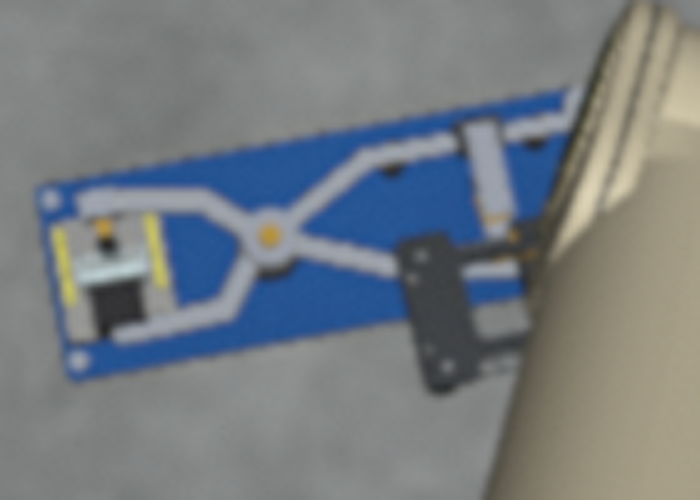

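Call:
{"name": "carry_out", "arguments": {
  "increments": "0 0 0 -0.0002 0.0005 0 0; 0 0 0 -0.0004 0.0008 0 0; 0 0 0 -0.0005 0.001 0 0; 0 0 0 -0.0005 0.001 0 0; 0 0 0 -0.0005 0.001 0 0"
}}

```text
time: 18.77
ee_pos: [0.5173, -0.1568, 0.0416]
eef_rot: [0.616, 0.788, 0.0, -0.01]
ft_force: [-4.3, 0.9, 1.7]
width: 0.0006
```

```bash
python3 -c "
from h import *
arc([2],.042);tilt()"
```

```text
clamp [ -67.3 -146.1   41.6] ang -24.75 Ft 4.38 Fr 0.01 Fz 1.67 t 18.77
2 turn -0.73 shift [-0.0009  0.0018 -0.0005]
head 103.98 tilt [-0.89  0.76]
```

Call:
{"name": "carry_out", "arguments": {
  "increments": "0 0 0 0.0005 -0.001 0 0; 0 0 0 0.001 -0.002 0 0; 0 0 0 0.0015 -0.003 0 0; 0 0 0 0.0015 -0.003 0 0; 0 0 0 0.0015 -0.003 0 0"
}}

```text
time: 19.4
ee_pos: [0.5142, -0.156, 0.0417]
eef_rot: [0.616, 0.788, 0.001, -0.01]
ft_force: [0.1, -0.4, -0.6]
width: 0.0004
```

```bash
python3 -c "
from h import *
arc([2],.042);tilt()"
```

```text
clamp [ -70.2 -144.6   41.7] ang -25.87 Ft -0.2 Fr 0.4 Fz -0.59 t 19.4
2 turn -0.73 shift [-0.0009  0.0018 -0.0003]
head 103.98 tilt [-0.87  0.75]
```

The force is zero after backing off 3 mm, so the ratchet has caught. I'll withdraw and let it sit.

Call:
{"name": "carry_out", "arguments": {
  "increments": "0 0 0 0 -0.01 0 0; 0 0 0 0 -0.02 0 0; 0 0 0 0 -0.03 0 0; 0 0 0 0 -0.03 -0.03 0; 0 0 0 0 -0.03 -0.07 0"
}}

```text
time: 20.02
ee_pos: [0.4847, -0.1644, 0.1122]
eef_rot: [0.616, 0.788, 0.0, -0.011]
ft_force: [1.8, 0.2, 0.4]
width: 0.0008
```

Call:
{"name": "carry_out", "arguments": {
  "increments": "0 0 0 -0.02 -0.05 -0.02 0; 0 0 0 -0.02 -0.1 -0.04 0; 0 0 0 -0.02 -0.12 -0.05 0; 0 0 0 -0.02 -0.12 -0.05 0; 0 0 0 -0.02 -0.12 -0.05 0"
}}

```text
time: 20.65
ee_pos: [0.3743, -0.2129, 0.1632]
eef_rot: [0.616, 0.788, 0.0, -0.011]
ft_force: [1.2, -0.4, 0.2]
width: 0.0004
```

```bash
python3 - <<'E'
from h import *
p,_=r.camera('top');crop(p,'pics/t9.png',265,215,405,315,5)
p2,_=r.camera('side');crop(p2,'pics/s9.png',255,190,375,310,5)
for n,p in(("top",p),("side",p2)):
    q=p.astype(int);rd=(q[...,2]-np.maximum(q[...,1],q[...,0])>70)
    x0,y0,x1,y1=(340,230,400,300) if n=="top" else (310,240,380,310)
    ys,xs=np.nonzero(rd[y0:y1,x0:x1]);W=np.array([onz(n,(a+x0,b+y0),.064)for a,b in zip(xs,ys)])
    if len(W):L=np.stack([(W-O)@X,(W-O)@Y],1)*1000;print(n,len(L),L.min(0),L.max(0),cv2.minAreaRect(L.astype(np.float32)))
print(r.read_state()['time'],r.read_state()['ee_pos'])
E
```

```text
top 112 [ -58.10765466 -162.12678157] [ -30.21881527 -133.95633354] ((-43.93719482421875, -148.27835083007812), (27.95484161376953, 27.814218521118164), 3.307180643081665)
side 183 [ -66.34067534 -174.43363919] [ -29.36818405 -138.75778363] ((-47.843650817871094, -156.38839721679688), (38.48725509643555, 33.00966262817383), 4.842698574066162)
20.75 [ 0.37435012 -0.21289577  0.16290252]
```

View pics/t9.png

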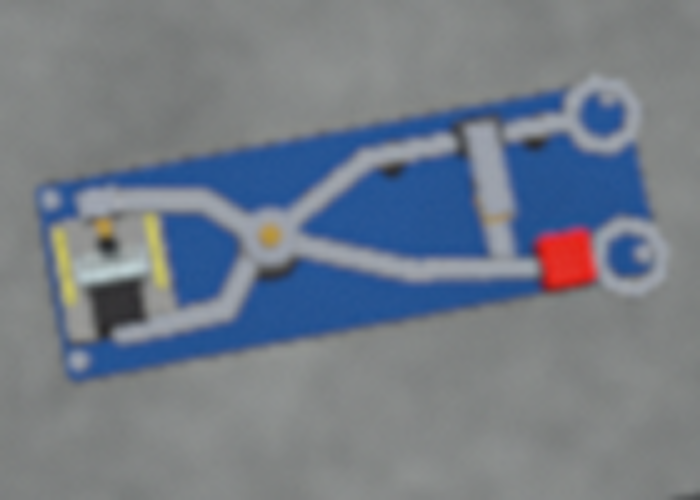

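View pics/s9.png

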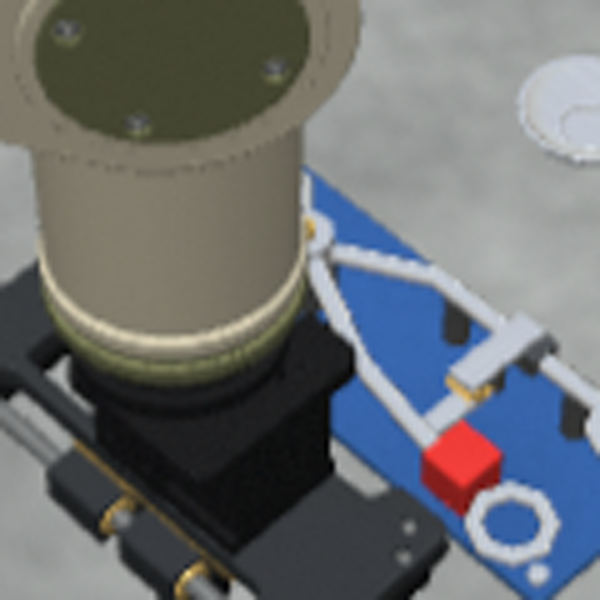

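The forceps are locked: teeth overlap at crop (492,217), the block is at (567,260), and the sink is clamped. I'll wait over the red block.

```bash
python3 -c "
from h import *
goal(cl(-46,-151,95),105.5)"
```

```text
turn [-0.8  -1.01 -1.48] shift [0.0131 0.1744 0.0657] f [0.6 0.6 0.1] t 20.75 w 0.0003 p [ 0.3744 -0.2129  0.1629]
```

Call:
{"name": "carry_out", "arguments": {
  "increments": "0 0 0 0 0 0 0; 0 0 0 0 0 0 0; 0 0 0 0 0 0 0; 0 0 0 0 0 0 0; 0 0 0 0 0 0 0"
}}

```text
time: 21.38
ee_pos: [0.3743, -0.2129, 0.1629]
eef_rot: [0.616, 0.788, -0.0, -0.011]
ft_force: [-0.5, -0.7, 0.5]
width: 0.0004
```

Call:
{"name": "carry_out", "arguments": {
  "increments": "0 0 0 0 0 0 0; 0 0 0 0 0 0 0; 0 0 0 0 0 0 0; 0 0 0 0 0 0 0; 0 0 0 0 0 0 0"
}}

```text
time: 22.0
ee_pos: [0.3744, -0.2129, 0.1629]
eef_rot: [0.616, 0.788, -0.0, -0.011]
ft_force: [1.0, -0.0, -0.3]
width: 0.0006
```

Call:
{"name": "carry_out", "arguments": {
  "increments": "0 0 0 0 0 0 0; 0 0 0 0 0 0 0; 0 0 0 0 0 0 0; 0 0 0 0 0 0 0; 0 0 0 0 0 0 0"
}}

```text
time: 22.62
ee_pos: [0.3744, -0.2129, 0.1629]
eef_rot: [0.616, 0.788, -0.0, -0.011]
ft_force: [0.2, -0.1, 0.6]
width: 0.0005
```

Call:
{"name": "carry_out", "arguments": {
  "increments": "-0.2 -0.2 -0.4 0.003 0.05 0 0; -0.5 -0.6 -0.8 0.007 0.1 0 0; -0.8 -1 -1.5 0.013 0.15 0.02 0; -0.8 -1 -1.5 0.013 0.174 0.05 0; -0.8 -1 -1.5 0.013 0.174 0.065 0"
}}

```text
time: 23.25
ee_pos: [0.5392, -0.156, 0.0936]
eef_rot: [0.604, 0.797, -0.001, -0.001]
ft_force: [-0.7, -0.8, 0.0]
width: 0.0004
```

```bash
python3 -c "
from h import *
goal(cl(-46,-151,68),105.5)
p2,_=r.camera('side');crop(p2,'pics/s10.png',255,170,395,310,4)
"
```

```text
turn [-0.13 -0.05  0.15] shift [-0.001  -0.0003  0.0256] f [-0.7 -0.8  0. ] t 23.25 w 0.0004 p [ 0.5392 -0.156   0.0936]
```

View pics/s10.png

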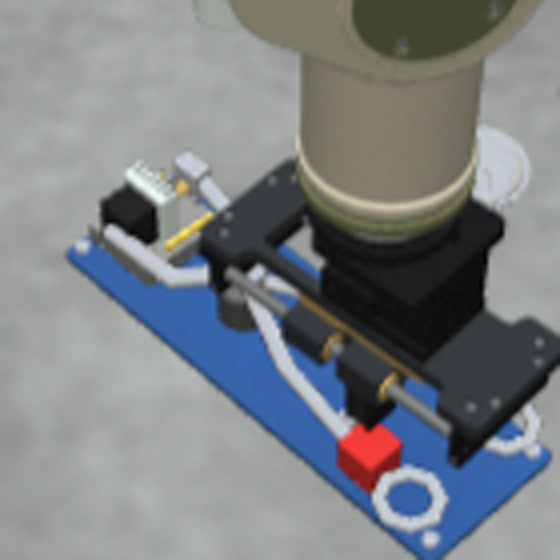

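The fingertips hang above the red block (crop 370,430), and the sink is upright and clamped. I'll descend to touch.

Call:
{"name": "carry_out", "arguments": {
  "increments": "0 0 0 -0.001 0 0.01 0; 0 0 0 -0.001 0 0.02 0; 0 0 0 -0.001 0 0.026 0; 0 0 0 -0.001 0 0.028 0; 0 0 0 -0.001 0 0.029 0"
}}

```text
time: 23.92
ee_pos: [0.5375, -0.1579, 0.0639]
eef_rot: [0.605, 0.796, -0.001, -0.002]
ft_force: [-2.9, 0.5, 5.3]
width: 0.0002
```

```bash
python3 -c "
from h import *
goal(cl(-46,-151,62),105.5);tilt()
"
```

```text
turn [-0.23 -0.08  0.05] shift [0.0004 0.0018 0.0018] f [-2.9  0.5  5.3] t 23.93 w 0.0002 p [ 0.5375 -0.1579  0.0639]
head 105.55 tilt [-0.24  0.02]
```

Call:
{"name": "carry_out", "arguments": {
  "increments": "0 0 0 0 0.001 0.001 0; 0 0 0 0 0.001 0.002 0; 0 0 0 0 0.001 0.003 0; 0 0 0 0 0.001 0.004 0; 0 0 0 0 0.001 0.004 0"
}}

```text
time: 24.55
ee_pos: [0.5384, -0.1578, 0.0602]
eef_rot: [0.605, 0.796, -0.001, -0.002]
ft_force: [-3.9, 0.4, 6.4]
width: 0.0008
```

Call:
{"name": "carry_out", "arguments": {
  "increments": "0 0 0 0 0 0.001 0; 0 0 0 0 0 0.002 0; 0 0 0 0 0 0.003 0; 0 0 0 0 0 0.0035 0; 0 0 0 0 0 0.0035 0"
}}

```text
time: 25.18
ee_pos: [0.5385, -0.158, 0.0575]
eef_rot: [0.605, 0.796, -0.001, -0.002]
ft_force: [-6.0, 0.9, 9.6]
width: 0.0005
```

```bash
python3 -c "
from h import *
arc([-5,-10,-15]);tilt()
"
```

```text
clamp [ -46.8 -151.7   57.5] ang -17.15 Ft 6.1 Fr -0.41 Fz 9.57 t 25.18
-5 turn 1.82 shift [ 0.0018 -0.0047  0.    ]
-10 turn 3.65 shift [ 0.0038 -0.0094  0.    ]
-15 turn 5.47 shift [ 0.0059 -0.014   0.0001]
head 105.53 tilt [-0.23  0.02]
```

The outward friction of 6 N means the tooth is free at 6.5 mm down. I'll hold it down and move outward along the arc.

Call:
{"name": "carry_out", "arguments": {
  "increments": "0 0 0.5 0.0005 -0.001 0.0015 0; 0 0 1.2 0.0012 -0.003 0.002 0; 0 0 1.8 0.0018 -0.005 0.002 0; 0 0 2.7 0.0027 -0.007 0.002 0; 0 0 3.6 0.0038 -0.009 0.002 0"
}}

```text
time: 25.8
ee_pos: [0.5294, -0.1571, 0.0567]
eef_rot: [0.63, 0.777, -0.001, -0.001]
ft_force: [-4.5, 0.1, 11.4]
width: 0.0006
```

```bash
python3 -c "
from h import *
arc([-5,-10,-15]);tilt()
"
```

```text
clamp [ -55.6 -148.9   56.7] ang -20.46 Ft 4.47 Fr 0.53 Fz 11.37 t 25.8
-5 turn 1.82 shift [ 0.0018 -0.0047  0.    ]
-10 turn 3.65 shift [ 0.0038 -0.0094  0.    ]
-15 turn 5.47 shift [ 0.0058 -0.014   0.    ]
head 101.89 tilt [-0.14  0.  ]
```

Call:
{"name": "carry_out", "arguments": {
  "increments": "0 0 0.9 0.0009 -0.0025 0.0005 0; 0 0 1.8 0.0018 -0.005 0.0005 0; 0 0 2.7 0.0028 -0.0075 0.0005 0; 0 0 3.6 0.0038 -0.01 0.0005 0; 0 0 4.4 0.0048 -0.012 0.0005 0"
}}

```text
time: 26.42
ee_pos: [0.5177, -0.1551, 0.0576]
eef_rot: [0.66, 0.752, -0.0, 0.0]
ft_force: [-2.7, -0.2, 9.8]
width: 0.0005
```

```bash
python3 -c "
from h import *
arc([-5,-10,-15]);tilt()
p,_=r.camera('side');crop(p,'pics/s11.png',255,170,395,310,4)
"
```

```text
clamp [ -66.5 -144.5   57.6] ang -24.72 Ft 2.65 Fr 0.74 Fz 9.78 t 26.43
-5 turn 1.82 shift [ 0.0018 -0.0047 -0.    ]
-10 turn 3.65 shift [ 0.0037 -0.0094 -0.    ]
-15 turn 5.47 shift [ 0.0058 -0.014  -0.    ]
head 97.46 tilt [ 0.01 -0.02]
```

View pics/s11.png

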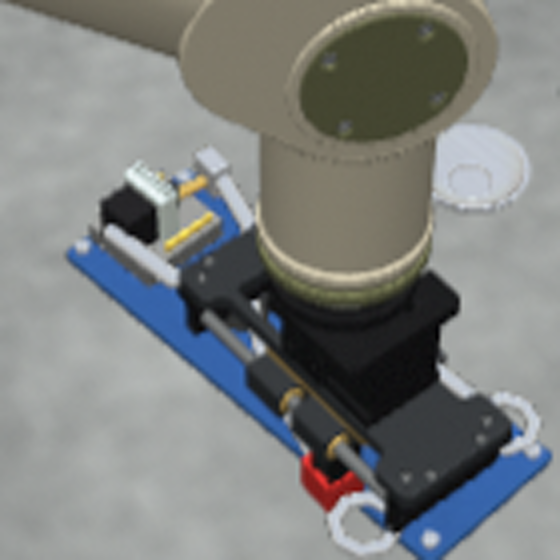

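The block followed outward about 20 mm and the sink is still upright at crop (152,195). I'll go a little further so the swing is gentle, then lift off.

Call:
{"name": "carry_out", "arguments": {
  "increments": "0 0 0.9 0.0009 -0.0025 0.0005 0; 0 0 1.8 0.0018 -0.005 0.0005 0; 0 0 2.7 0.0028 -0.0075 0.0005 0; 0 0 3.6 0.0038 -0.01 0.0005 0; 0 0 4.4 0.0048 -0.012 0.0005 0"
}}

```text
time: 27.1
ee_pos: [0.5061, -0.1522, 0.0583]
eef_rot: [0.688, 0.725, 0.001, 0.001]
ft_force: [-1.5, 0.1, 9.2]
width: 0.0004
```

Call:
{"name": "carry_out", "arguments": {
  "increments": "0 0 0 0 0 -0.004 0; 0 0 0 0 0 -0.01 0; 0 0 0 0 0 -0.03 0; 0 0 0 0 0 -0.06 0; 0 0 0 0 0 -0.1 0"
}}

```text
time: 27.72
ee_pos: [0.5054, -0.152, 0.1587]
eef_rot: [0.688, 0.725, 0.0, 0.001]
ft_force: [0.3, 0.4, 0.8]
width: 0.0007
```

Call:
{"name": "carry_out", "arguments": {
  "increments": "0 0 0 -0.03 -0.03 0 0; 0 0 0 -0.06 -0.06 0 0; 0 0 0 -0.08 -0.09 0 0; 0 0 0 -0.1 -0.12 0 0; 0 0 0 -0.1 -0.12 0 0"
}}

```text
time: 28.35
ee_pos: [0.389, -0.2597, 0.1589]
eef_rot: [0.69, 0.724, 0.0, 0.001]
ft_force: [-0.2, 0.3, 0.3]
width: 0.0003
```

```bash
python3 -c "
from h import *
s=r.read_state();print(s['ee_pos'],s['time'])
p,_=r.camera('side');crop(p,'pics/s12.png',255,170,395,310,4)
p,_=r.camera('top');crop(p,'pics/t12.png',265,215,405,315,5)
"
```

```text
[ 0.38899711 -0.25972791  0.15886277] 28.35
```

View pics/s12.png

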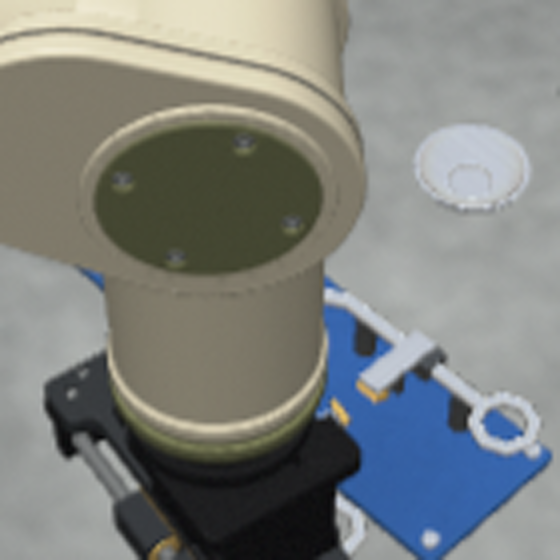

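View pics/t12.png

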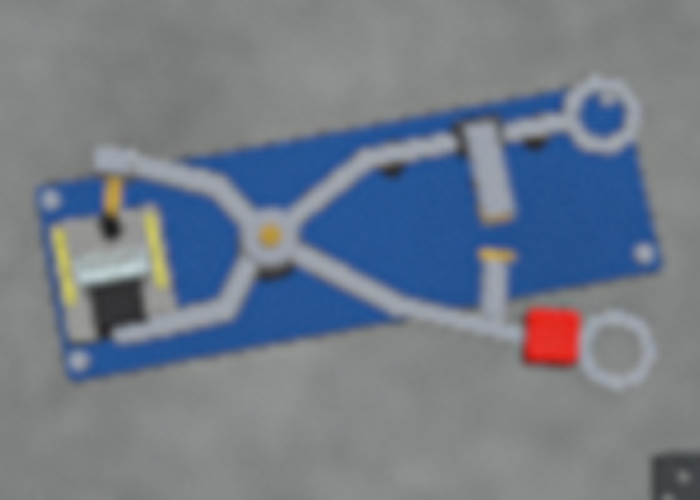

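From the top, the handle is fully open (block at crop (552,337), as at the start) and the sink is against the module at (112,262). I'll clear the arm for a side check.

Call:
{"name": "carry_out", "arguments": {
  "increments": "0 0 0 0 0 -0.05 0; 0 0 0 0 0 -0.1 0; 0 0 0 0.03 0 -0.14 0; 0 0 0 0.08 0 -0.14 0; 0 0 0 0.13 0 -0.14 0"
}}

```text
time: 29.08
ee_pos: [0.3847, -0.1256, 0.2993]
eef_rot: [0.688, 0.726, 0.001, 0.001]
ft_force: [0.7, 0.8, -0.4]
width: 0.0006
```

Call:
{"name": "carry_out", "arguments": {
  "increments": "0 0 0 0.06 0 0 0; 0 0 0 0.12 0 0 0; 0 0 0 0.18 0 0 0; 0 0 0 0.24 0 0 0; 0 0 0 0.3 0 0 0"
}}

```text
time: 29.7
ee_pos: [0.368, 0.1771, 0.2992]
eef_rot: [0.687, 0.726, 0.001, 0.001]
ft_force: [-0.2, 0.2, -1.5]
width: 0.0002
```

Call:
{"name": "carry_out", "arguments": {
  "increments": "0 0 0 0.06 0 0 0; 0 0 0 0.12 0 0 0; 0 0 0 0.15 0 0 0; 0 0 0 0.15 0 0 0; 0 0 0 0.15 0 0 0"
}}

```text
time: 30.32
ee_pos: [0.3596, 0.3268, 0.2989]
eef_rot: [0.687, 0.727, 0.001, 0.001]
ft_force: [0.9, -1.1, -0.0]
width: 0.0003
```

```bash
python3 -c "
from h import *
s=r.read_state();print(s['ee_pos'],s['time'])
p,_=r.camera('side');cv2.imwrite('pics/s13f.png',p);crop(p,'pics/s13.png',255,180,355,260,7)
"
```

```text
[0.35963444 0.32677801 0.29886711] 30.325
```

View pics/s13.png

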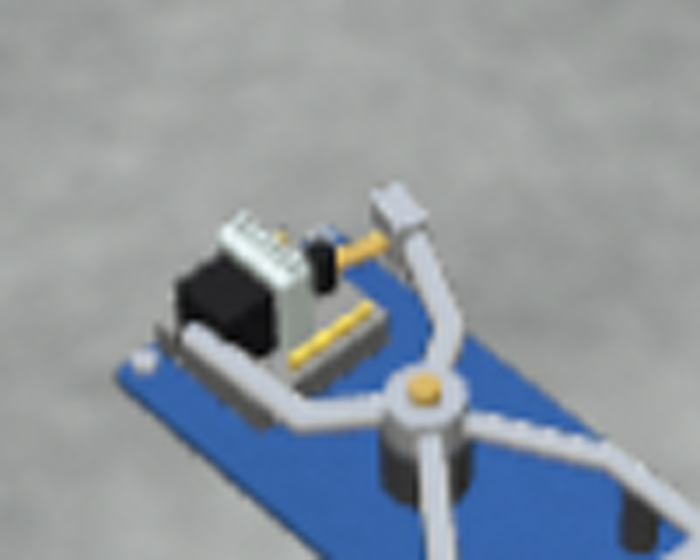

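View pics/s13f.png

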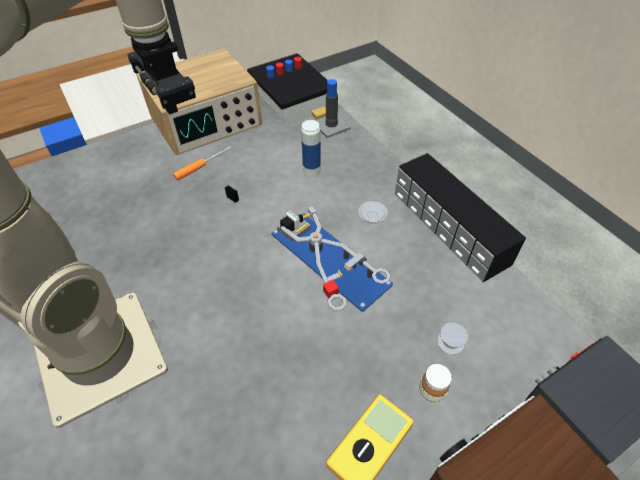

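The side view shows the sink upright and flush on the module (crop (265,275)), the pad withdrawn and the bystanders undisturbed. I'll hand in.

```bash
python3 -c "
from bench import r
print(r.close_job())"
```

```text
the job is handed in; nothing more can be done
None
```

I stood the bright sink in the cradle and clamped it with the forceps. After about 3.5 s locked with the gripper off, I released the ratchet and handed in at about 30 s of the 72 s allowed.

- **Placing:** I lowered the sink to the cradle floor and pressed it gently against the module, reading about 9 N.
- **Locking:** I pushed the red block along its arc. The force peaked at 9.4 N, then eased until the ratchet snapped at about 0.27 rad. Backing off 3 mm took the reading to zero, and the pictures showed the forceps still closed with the gripper clear.
- **Releasing:** I pressed the block down about 6.5–7 mm (11 N at most), held it down while moving it about 32 mm outwards, then lifted off.
- **Last checks:** The top view shows the handle fully open, back at its starting place. Top and side views show the sink upright and flush against the module with the pad withdrawn. In the side view nothing else on the bench looks moved, and the robot touches nothing.
- **Disagreements:** None of the checks failed. The two cameras disagreed by about 2–3 mm, so I found the module contact and the ratchet catch by feel. Flushness at the end was judged only from the pictures.

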